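Put up the folding stand and set the tall slate on it

ROBOT

A 6-joint arm with a two-finger parallel gripper is mounted at the origin on the work surface. World frame = base frame: x ahead of the robot, y to its left, z up, the work surface at z = 0. Lengths are in mm, angles in rad, forces in N, time in s.
With the tool pointing down it reaches from about 350 to 775 mm from the base axis. Payload 7.3 kg.
Tool frame: the origin (TCP) lies at the very end of the fingers, on their centre line; the grasp point (between the pads) lies manip.grip_depth behind it (manip.grip_depth is the distance from the TCP to the grasp point, in mm); z points along the fingers, y is the line along which they close (so a half turn about z gives the same grasp; the last joint's range is limited). The gripper opens to 92 mm and grips with 3 to 60 N. Pads are 19 mm wide; open, the fingers measure 130 mm over their backs; the gripper's body (75 mm by 190 mm) begins 47 mm behind the grasp point.
Start: joints at [1.195, 0.342, 1.524, -0, 1.275, -0.146], TCP at [119.569, 511.222, 226.741] pointing down, gripper open.
Joint ranges: [-2.53, 2.53], [-0.77, 2.02], [0.04, 2.7], [-1, 4.14], [0.28, 2.66], [-3.11, 3.11]. Speed limits (rad/s): [2.57, 2.57, 3.14, 3.14, 3.14, 3.14].

INTERFACE

Orientations are given as a 3x3 rotation matrix whose columns are the frame's x, y, z axes.
In Python, from workcell import manip, camera, camera_params gives the robot as it stands.
- The arm moves only by the tool move_arm, never from a script. Its argument "steps" is a list that holds one entry, the list of rows, each a list of 6 numbers: the shift along the tool's x, y, z in cm, then the turn, a rotation vector about the tool's x, y, z in degrees. A call has 1 to 10 rows; each row shifts and turns the commanded pose from where the row before left it, along the tool's axes as they then stand; what a row does not reach is not made up. A row lasts 1/10 s, in which the tool goes at most 50 mm and 8.59 degrees, less where a joint would pass 70% of its speed; a pose out of reach is approached as far as the arm can. A call with a gripper value outside its range is refused whole. "jaw" is the opening, from 0 (shut) to 1 (fully open), set as the call begins (left out, the last holds). The fingers move at their own pace and stop on an object; the grip force is fixed at half the most. Time passes only in rows, so rows that do not move let the fingers close. It gives the time, the measured TCP pose, the force, the opening and the grip force at its end, in the units of the state.
- manip.sense(): the state, without advancing time (a new reading comes with each control period).
- camera(name): name is "scene" or "top" or "wrist"; returns the picture (400x640x3 uint8, red, green, blue); there is no depth.
- camera_params(name): a dict with "fx", "fy", "cx", "cy" (pixels), "world_from_camera" (4x4, takes a point from camera to world coordinates). Camera axes: x right, y down, z forward; pixel columns grow to the right and rows downward; lengths in mm; the calibration is good to about 2 mm. The wrist camera is an equidistant fisheye: a pixel r from the principal point sees the ray r / f radians off the axis. A picture is of the moment at which its call begins: read the wrist's pose just before it. camera_params takes no time and is no camera call; for the wrist camera it gives the pose at the moment of the call.
- manip.sign_off(): hands the job in; it is judged then, once.
The state is a dict: "time_s": time; "q": joint angles; "dq": joint speeds; "joint_torque": joint torques, N m; "ee_pos": TCP position; "eef_rot": TCP orientation; "force": force on the tool from outside, world axes, zero at the start; "wrist_torque": the same for the moment, N m; "finger_gap": finger opening in mm; "grasp_force": force on a finger pad.
Only numpy, scipy, OpenCV 4.12 (cv2) and the standard library are available. Lean on these libraries where they do the work, as an engineer would, in place of code of your own. Each camera call takes 0.05 s, during which the arm holds its last target. There are 200 camera calls.

TASK

Open the folded display stand by pushing its upright tail back until the backrest snaps up and stays open. Then take the tall slate from the rack and set it down, without dropping it, upright and centred in the stand's trough behind the front lip, leaning back on the backrest; leave the low slate in the rack and everything else on the counter where it is.

Things in the scene. Friction and masses are not known exactly. Their poses are not given: they have to be found in the camera images.
- stand: Steel folding display stand, fixed. Origin on the counter, midway under the hinge line; x: the way it faces (away from the robot), y along the hinge, z up. Base x -60..90 mm, 130 mm wide, top at z 10 mm. Hinge line at x 0, z 36 mm; cheeks at y +-57..65 mm, to z 44 mm. Front lip at x 38..46 mm, top at z 22 mm; between lip and hinge, under the folded backrest, is the trough for a slate.
- backrest (a joint): Backrest hinge, rad. 0: folded, the plate (85 mm from the hinge, 108 wide, 5 thick) lies level to the stand's +x, top at z 38.5 mm, covering the trough. 1.83: open on its stop, leaning 15 degrees back past upright, top edge 118 mm up. An over-centre spring holds it at both ends; dead point near 0.85 rad, beyond which it snaps open by itself.
- tail_tip (a point): Free end of the tail: a plate 36 mm wide, 75 long, 5 thick, mid-hinge, with a 10 mm round bar at its end, rigid with the backrest at 85 degrees to it. Folded: upright, tip 111 mm above the counter; push it to the stand's -x (about 4 N at the tip) to raise the backrest. Open: lies back, 10 degrees below level, tip 23 mm up at x -74 mm. The point's axes turn with the backrest.
- seat (a point): Middle of the trough, on the base plate's top: x 22, y 0, z 10 mm in the stand's frame; axes as the stand's.
- rack: Wooden rack, 170 x 130 mm, fixed to the counter; origin on the counter under its centre. Floor 10 mm up; two slots along its y, at x -45 and +45 mm, 16 mm wide between rails that rise to 45 mm above the counter.
- slate_tall: The tall wood-framed slate: 160 mm tall, 100 mm wide (its y), 12 mm thick (its x), 300 g, blank both sides, standing in one of the rack's slots. Origin: centre of its lower edge; z points to its upper edge.
- slate_low: The low wide wood-framed slate in the rack's other slot: 95 mm tall, 150 mm wide (y), 12 mm thick (x). Origin: centre of its lower edge. Stays in the rack.
- honey: honey jar, 64 mm across, 85 mm tall; origin under its centre. Leave it alone
- tub_a: white lidded tub, 92 mm across at the lid, 83 mm tall; origin under its centre. Leave it alone
- tub_b: second white lidded tub, same size; origin under its centre. Leave it alone
- wedge: three-sided piece of yellow cheese, corners 75 mm from its centre, 50 mm tall; origin under its centre. Leave it alone
- soft_cheese: pale round cheese, 120 mm across, 40 mm tall; origin under its centre. Leave it alone
- spreader: small spatula, 200 mm long, lying flat on the counter; origin near its middle. Leave it alone
Mind the look-alikes: they are no part of the job. Of the things shaped like the stand, the steel one is meant.

How it is judged (in metres and radians):
On the way:
1. the stand has snapped open (backrest above 1.7 rad) (value of joint backrest above 1.7 rad), for 0.2 s.
At the end, for the whole second after the job is handed in: Backrest open (above 1.7 rad); tall slate at rest, its lower edge in the trough (origin 2 to 40 mm in front of the hinge line, under 8 mm above the base plate), centred within 20 mm, square within 0.15 rad, leaning 0.14 to 0.6 rad on the backrest; low slate moved under 15 mm (value of joint backrest above 1.7 rad and x of slate_tall in the frame of stand between 0.002 and 0.04 m and y of slate_tall in the frame of stand between -0.02 and 0.02 m and z of slate_tall in the frame of stand below 0.018 m and angle between the y axis of slate_tall and the y axis of stand, either way round below 0.15 rad and angle between slate_tall's own z axis and vertical between 0.14 and 0.6 rad and linear speed of slate_tall below 0.02 m/s and distance of slate_low from where it was at the start of the episode below 0.015 m); the robot touches nothing.
It fails at once if a thing on the counter is shoved out of its place (more than 20 mm) (distance of any of honey, tub_a, tub_b, wedge, soft_cheese, spreader from where it was at the start of the episode above 0.02 m).
It fails at once if the low slate is moved in the rack (more than 20 mm) (distance of slate_low from where it was at the start of the episode above 0.02 m).
It fails at once if the slate is dropped onto the stand (arrives there faster than 0.7 m/s) (linear speed of slate_tall above 0.7 m/s and distance between slate_tall and seat below 0.025 m).
It also fails if it takes over 64 s, if anything falls off the work surface, if the arm or the gripper's body presses on something with over 40 N, if the wrist force passes 120 N, or if a joint passes its speed limit or range.

## Working session

There is one attempt and no reset: what is moved stays moved. The work goes in short steps, Python scripts to look and compute and a tool call to move; the robot and the scene stay as the last step left them, time stands still between calls to the robot, and variables do not carry over. Pictures are saved under pics/ and viewed, at most 10 in all, crops included, and the job is handed in when it is done.

Besides the shell and the picture viewer there is one more tool, called after "Call:" by a JSON object that holds its "fn" and its "kwargs". move_arm: Moves the arm, as the interface text tells. Its arguments: {"type":"object","properties":{"steps":{"type":"array"},"jaw":{"type":"number"}},"required":["steps"]}

```bash
mkdir -p pics; python3 - <<'E'
from workcell import manip,camera,camera_params
import cv2,numpy as np
for n in("scene","top"):
    im=camera(n);cv2.imwrite(f"pics/{n}0.png",im[:,:,::-1])
    p=camera_params(n);print(n,p["fx"],p["fy"],p["cx"],p["cy"],np.round(p["world_from_camera"],3).tolist())
s=manip.sense();print(s["time_s"],manip.grip_depth,np.round(s["eef_rot"],3).tolist())
E
```

```text
scene 476.3498303236221 476.3498303236221 312.2868027424851 199.51545786086177 [[-0.361, 0.753, -0.549, 1393.069], [0.932, 0.298, -0.205, 428.677], [0.009, -0.586, -0.81, 1448.115], [0.0, 0.0, 0.0, 1.0]]
top 400.7436374867227 400.7436374867227 320.28175044242613 194.98175381494144 [[0.006, -0.981, 0.193, 190.906], [-1.0, -0.002, 0.02, 67.651], [-0.019, -0.193, -0.981, 1450.675], [0.0, 0.0, 0.0, 1.0]]
0.1 18.8 [[-0.974, 0.228, -0.0], [0.228, 0.974, -0.001], [0.0, -0.001, -1.0]]
```

View pics/scene0.png

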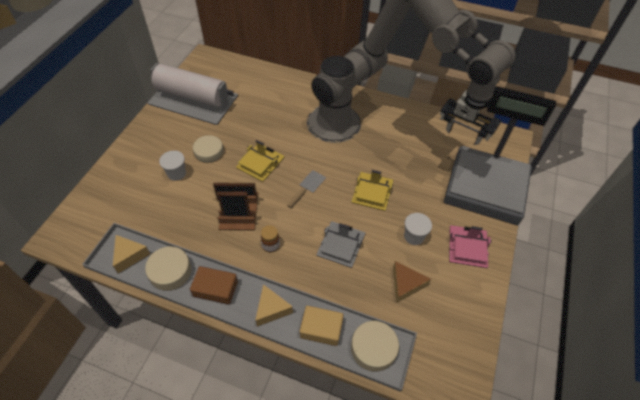

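View pics/top0.png

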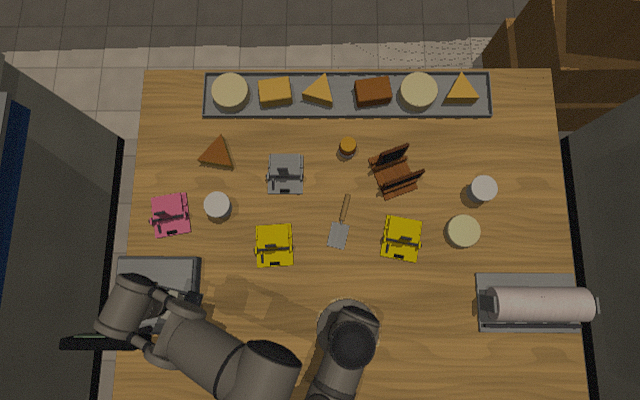

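The steel stand is at about (286,173) in the top view and (341,243) in the scene view. The rack is at (396,172) in the top view and (238,205) in the scene view. I'll enlarge both.

```bash
python3 - <<'E'
import cv2,numpy as np
t=cv2.imread("pics/top0.png");s=cv2.imread("pics/scene0.png")
def c(im,x,y,w=66,h=50):
    return cv2.resize(im[y:y+h,x:x+w],None,fx=6,fy=6,interpolation=cv2.INTER_CUBIC)
cv2.imwrite("pics/c0.png",np.vstack([np.hstack([c(t,255,147),c(t,362,142,66,62)[:300]]),np.hstack([c(s,308,217),c(s,205,180,66,50)])]))
E
```

```text
(no output)
```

View pics/c0.png

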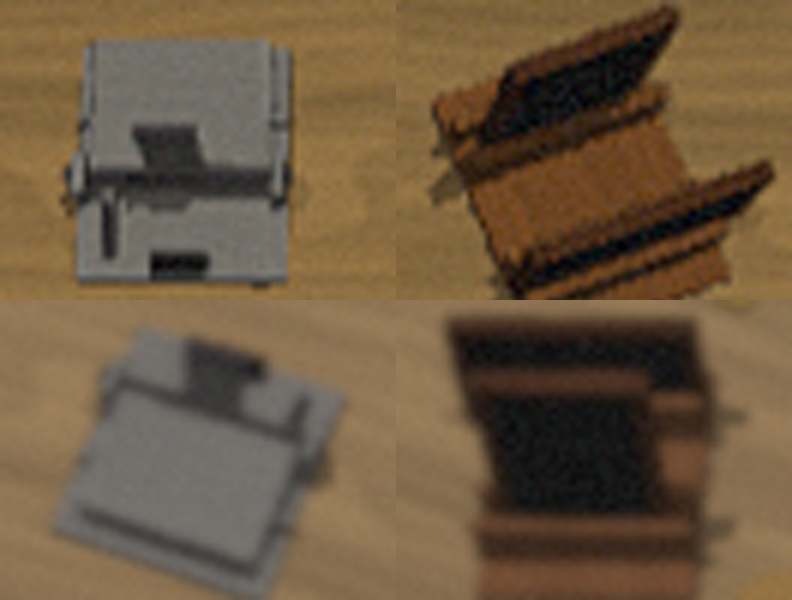

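The crops show the stand's base corners, its hinge cheeks, the folded plate and the shadowed tail. The tall slate is narrower and sits in the far (+x) slot. Next I'll cast rays to get positions.

```bash
cat > h.py <<'E'
import numpy as np
from workcell import manip,camera,camera_params
def cast(n,u,v,z):
    p=camera_params(n);T=np.array(p["world_from_camera"])
    d=T[:3,:3]@[(u-p["cx"])/p["fx"],(v-p["cy"])/p["fy"],1];o=T[:3,3]
    return (o+d*(z-o[2])/d[2])[:2].round(1)
def show(l):
    for n,name,x0,y0,X,Y,z in l:
        print(name,cast(n,x0+(X+.5)/6-.5,y0+(Y+.5)/6-.5,z))
E
python3 - <<'E'
from h import *
S=("top",255,147);R=("top",362,142);C=("scene",308,217);D=("scene",205,180)
def f(c,name,X,Y,z): show([(c[0],name,c[1],c[2],X,Y,z)])
f(S,"base RL",78,279,10);f(S,"base RR",287,280,10);f(S,"base FR",292,48,10);f(S,"base FL",84,42,10)
f(S,"cheek L",76,162,44);f(S,"cheek R",283,168,44)
f(S,"plate FL",95,42,38);f(S,"plate FR",270,42,38)
f(C,"s base far left",140,330-300,10);f(C,"s base right",342,400-300,10);f(C,"s base nearL",55,528-300,10);f(C,"s base nearR",268,598-300,10)
R0=lambda n,X,Y,z:f(R,n,X-396,Y,z)
R0("tall top L front",505,70,170);R0("tall top L rear",503,88,170);R0("tall top R",672,8,170);R0("tall top R2",683,22,170)
R0("low topL",525,262,105);R0("low topR",768,162,105)
R0("rack rail FL",437,100,45);R0("rack far rail FR",662,88,45)
D0=lambda n,X,Y,z:f(D,n,X-396,Y-300,z)
D0("s tall top L",478,382,170);D0("s tall top R",652,382,170)
D0("s low top L",450,330,105);D0("s low top R",697,330,105)
D0("s near rail L",480,518,45);D0("s near rail R",697,520,45)
E
```

```text
base RL [480.7 290.8]
base RR [480.3 162.5]
base FR [627.9 161.6]
base FL [631.8 291.7]
cheek L [546. 289.]
cheek R [542.4 163.7]
plate FL [623.2 280.6]
plate FR [623.2 173.3]
s base far left [484.4 162.4]
s base right [487.1 290.4]
s base nearL [629.9 163.1]
s base nearR [627.9 291.1]
tall top L front [ 584.  -102.7]
tall top L rear [ 573.6 -101.4]
tall top R [ 619.8 -195.9]
tall top R2 [ 611.6 -201.7]
low topL [ 489.8 -120.2]
low topR [ 548.9 -260.9]
rack rail FL [603.4 -77.9]
rack far rail FR [ 611.  -213.8]
s tall top L [ 617.3 -196.4]
s tall top R [ 581.8 -106.5]
s low top L [ 549.8 -261.5]
s low top R [ 496.  -125.7]
s near rail L [ 630.  -209.5]
s near rail R [584.4 -89.9]
```

Both views agree. The stand origin is about (541, 227) with yaw near 0. The tall slate's centre is about (598, -151) with yaw about 21.6°. First the gripper closes and goes in front of the tail, with the closing axis along y.

Call:
{"fn": "move_arm", "kwargs": {"steps": [[[0, 0, 0, 0, 0, -6.6], [0, 0, 0, 0, 0, -6.6], [-3.3, -2, 0, 0, 0, 0], [-3.3, -2, 0, 0, 0, 0], [-3.3, -2, 0, 0, 0, 0], [-3.3, -2, 0, 0, 0, 0], [-3.3, -2, 0, 0, 0, 0], [-3.3, -2, 0, 0, 0, 0], [-3.3, -2, 0, 0, 0, 0], [-3.3, -2, 0, 0, 0, 0]]], "jaw": 0}}

```text
time_s: 1.1
ee_pos: [384.7, 350.2, 226.4]
eef_rot: [[-1.0, -0.001, -0.001], [-0.001, 1.0, -0.0], [0.001, -0.0, -1.0]]
force: [0.5, 0.1, -0.2]
finger_gap: 16.4
grasp_force: 0.0
```

Call:
{"fn": "move_arm", "kwargs": {"steps": [[[-3.3, -2, 0, 0, 0, 0], [-3.3, -2, 0, 0, 0, 0], [-3.3, -2, 0, 0, 0, 0], [-3.3, -2, 0, 0, 0, 0], [-3.3, -2, 0, 0, 0, 0], [-3.3, -2, 0, 0, 0, 0], [0, 0, 0, 0, 0, 0], [0, 0, 0, 0, 0, 0]]]}}

```text
time_s: 1.9
ee_pos: [581.7, 230.9, 225.7]
eef_rot: [[-1.0, 0.001, -0.002], [0.001, 1.0, -0.0], [0.002, -0.0, -1.0]]
force: [0.3, -0.0, -0.3]
finger_gap: 0.5
grasp_force: 0.0
```

Call:
{"fn": "move_arm", "kwargs": {"steps": [[[0, -0.4, 3, 0, 0, 0], [0, 0, 3, 0, 0, 0], [0, 0, 3, 0, 0, 0], [0, 0, 3, 0, 0, 0], [0, 0, 2, 0, 0, 0], [0, 0, 1, 0, 0, 0], [0, 0, 0, 0, 0, 0]]]}}

```text
time_s: 2.6
ee_pos: [580.3, 228.1, 75.7]
eef_rot: [[-1.0, -0.002, -0.003], [-0.002, 1.0, -0.0], [0.003, -0.0, -1.0]]
force: [-0.5, -0.5, -0.2]
finger_gap: 0.2
grasp_force: 0.0
```

Call:
{"fn": "move_arm", "kwargs": {"steps": [[[1, 0, 0, 0, 0, 0], [1, 0, 0, 0, 0, 0], [1, 0, 0, 0, 0, 0], [1, 0, 0, 0, 0, 0], [1, 0, 0, 0, 0, 0]]]}}

```text
time_s: 3.1
ee_pos: [532.4, 227.7, 77.9]
eef_rot: [[-1.0, -0.001, 0.005], [-0.001, 1.0, 0.001], [-0.005, 0.001, -1.0]]
force: [4.8, 0.5, -1.1]
finger_gap: 0.5
grasp_force: 2.0
```

Call:
{"fn": "move_arm", "kwargs": {"steps": [[[0.8, 0, 0, 0, 0, 0], [0.8, 0, 0, 0, 0, 0], [0.8, 0, 0, 0, 0, 0], [0.8, 0, 0, 0, 0, 0], [0.8, 0, 0, 0, 0, 0], [0, 0, 0, 0, 0, 0], [0, 0, 0, 0, 0, 0]]]}}

```text
time_s: 3.8
ee_pos: [491.7, 227.5, 76.8]
eef_rot: [[-1.0, -0.001, 0.0], [-0.001, 1.0, 0.0], [-0.0, 0.0, -1.0]]
force: [-0.2, -0.3, 0.3]
finger_gap: 0.0
grasp_force: 0.0
```

```bash
python3 - <<'E'
from h import *
import cv2
a=camera("top")[140:210,240:320];b=camera("scene")[205:275,300:380]
cv2.imwrite("pics/open.png",cv2.resize(np.hstack([a,b])[:,:,::-1],None,fx=5,fy=5,interpolation=cv2.INTER_CUBIC))
E
```

```text
(no output)
```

View pics/open.png

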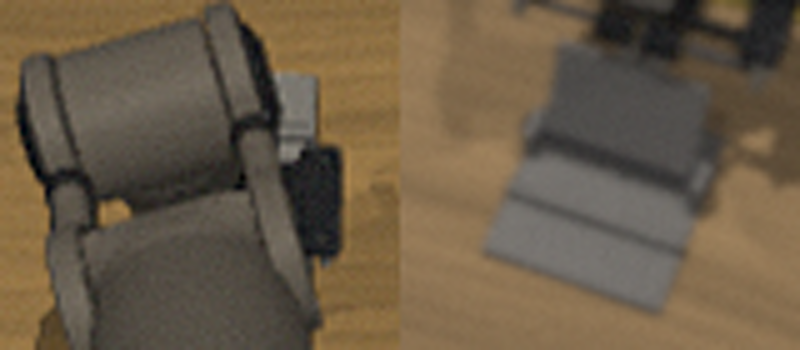

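The scene view shows the steel backrest standing up with the trough exposed, and the contact force is zero, so the stand is open. Now I'll rise and go to the slate.

Call:
{"fn": "move_arm", "kwargs": {"steps": [[[0, 0, -4.5, 0, 0, 0], [0, 0, -4.5, 0, 0, 0], [0, 0, -4.5, 0, 0, 0], [0, 0, -4.5, 0, 0, 0], [0, 0, -2, 0, 0, 0]]]}}

```text
time_s: 4.4
ee_pos: [493.2, 227.8, 281.4]
eef_rot: [[-1.0, -0.0, 0.007], [-0.0, 1.0, 0.002], [-0.007, 0.002, -1.0]]
force: [0.6, 0.1, -0.2]
finger_gap: 0.4
grasp_force: 0.0
```

Call:
{"fn": "move_arm", "kwargs": {"steps": [[[-1.1, -3.8, 0, 0, 0, 0], [-1.1, -3.8, 0, 0, 0, 0], [-1.1, -3.8, 0, 0, 0, 0], [-1.1, -3.8, 0, 0, 0, 0], [-1.1, -3.8, 0, 0, 0, 0], [-1.1, -3.8, 0, 0, 0, 0], [-1.1, -3.8, 0, 0, 0, 0], [-1.1, -3.8, 0, 0, 0, 0], [-1.1, -3.8, 0, 0, 0, 0], [-0.8, -3.6, 0, 0, 0, 0]]], "jaw": 1}}

```text
time_s: 5.4
ee_pos: [599.4, -152.6, 276.5]
eef_rot: [[-1.0, -0.0, 0.0], [-0.0, 1.0, 0.0], [-0.0, 0.0, -1.0]]
force: [-0.2, 0.7, -0.2]
finger_gap: 76.0
grasp_force: 0.0
```

Call:
{"fn": "move_arm", "kwargs": {"steps": [[[0, 0, 0, 0, 0, 7.6], [0, 0, 0, 0, 0, 7.6], [0, 0, 0, 0, 0, 7.6], [0, 0, 0, 0, 0, 7.6], [0, 0, 0, 0, 0, 7.6], [0, 0, 0, 0, 0, 7.6], [0, 0, 0, 0, 0, 7.6], [0, 0, 0, 0, 0, 7.6], [0, 0, 0, 0, 0, 7.6], [0, 0, 0, 0, 0, 0]]]}}

```text
time_s: 6.4
ee_pos: [599.1, -150.7, 276.5]
eef_rot: [[-0.367, 0.93, -0.0], [0.93, 0.367, 0.0], [0.0, -0.0, -1.0]]
force: [-0.5, -0.3, 0.9]
finger_gap: 91.6
grasp_force: 0.0
```

```bash
python3 - <<'E'
from h import *
import cv2
p=camera_params("wrist");a=camera("wrist")
cv2.imwrite("pics/w0.png",a[:,:,::-1])
print({k:np.round(v,3).tolist() for k,v in p.items() if k!="name"} )
E
```

```text
{'fx': 309.707, 'fy': 309.707, 'cx': 315.482, 'cy': 199.814, 'world_from_camera': [[0.93, 0.349, 0.112, 568.448], [0.367, -0.886, -0.284, -73.126], [-0.0, 0.306, -0.952, 433.654], [0.0, 0.0, 0.0, 1.0]]}
```

View pics/w0.png

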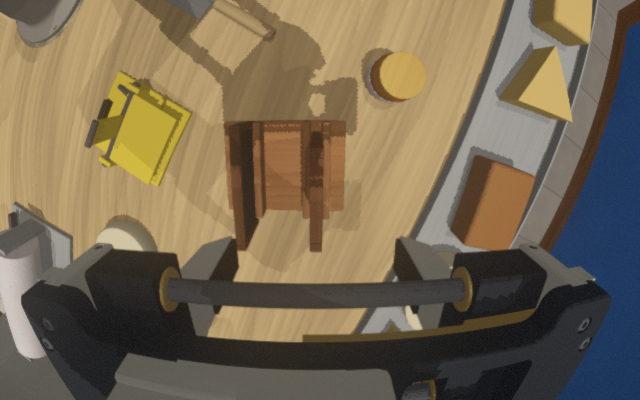

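The tall slate's top edge runs along u≈309–322 from v≈121 to 250, with the rack rails and low slate to its left. The open fingers straddle it.

```bash
cat >> h.py <<'E'
def fish(u,v,z):
    p=camera_params("wrist");T=np.array(p["world_from_camera"])
    a=np.array([u-p["cx"],v-p["cy"]]);r=np.hypot(*a);t=r/p["fx"]
    d=T[:3,:3]@[*(a/r*np.sin(t)),np.cos(t)];o=T[:3,3]
    return (o+d*(z-o[2])/d[2])[:2].round(1)
E
python3 - <<'E'
from h import *
for u,v in((309,121),(323,121),(309,250),(322,250)):print(fish(u,v,170))
for u,v in((231,122),(243,122),(236,250),(245,250)):print("low",fish(u,v,105))
E
```

```text
[568.5 -89. ]
[579.5 -84.6]
[ 612.3 -200.8]
[ 623.8 -196.2]
low [ 490.  -123.2]
low [ 502.7 -118.7]
low [ 541.2 -266.5]
low [ 551.6 -262. ]
```

Slate centre is (599.6, -152), right under the tool. I'll descend and grip.

Call:
{"fn": "move_arm", "kwargs": {"steps": [[[-0.1, 0, 3, 0, 0, 0], [0, 0, 3, 0, 0, 0], [0, 0, 3, 0, 0, 0], [0, 0, 3, 0, 0, 0], [0, 0, 1.6, 0, 0, 0], [0, 0, 0.5, 0, 0, 0], [0, 0, 0, 0, 0, 0]]]}}

```text
time_s: 7.15
ee_pos: [599.3, -151.5, 135.3]
eef_rot: [[-0.37, 0.929, -0.001], [0.929, 0.37, 0.0], [0.001, -0.001, -1.0]]
force: [0.2, 0.2, 0.6]
finger_gap: 92.0
grasp_force: 0.0
```

Call:
{"fn": "move_arm", "kwargs": {"steps": [[[0, 0, 0, 0, 0, 0], [0, 0, 0, 0, 0, 0], [0, 0, 0, 0, 0, 0], [0, 0, 0, 0, 0, 0], [0, 0, 0, 0, 0, 0], [0, 0, 0, 0, 0, 0], [0, 0, 0, 0, 0, 0], [0, 0, 0, 0, 0, 0], [0, 0, 0, 0, 0, 0], [0, 0, 0, 0, 0, 0]]], "jaw": 0}}

```text
time_s: 8.15
ee_pos: [599.3, -151.4, 135.7]
eef_rot: [[-0.369, 0.93, -0.0], [0.93, 0.369, 0.0], [0.0, 0.0, -1.0]]
force: [0.0, 0.5, -0.1]
finger_gap: 16.3
grasp_force: 0.0
```

Call:
{"fn": "move_arm", "kwargs": {"steps": [[[0, 0, 0, 0, 0, 0], [0, 0, 0, 0, 0, 0], [0, 0, 0, 0, 0, 0], [0, 0, 0, 0, 0, 0], [0, 0, 0, 0, 0, 0]]]}}

```text
time_s: 8.65
ee_pos: [599.3, -151.4, 135.7]
eef_rot: [[-0.369, 0.93, -0.0], [0.93, 0.369, 0.0], [0.0, 0.0, -1.0]]
force: [0.2, -0.4, -0.1]
finger_gap: 11.4
grasp_force: 30.0
```

Gripped at 11.4 mm with 30 N. I'll lift slowly at first.

Call:
{"fn": "move_arm", "kwargs": {"steps": [[[0, 0, -1, 0, 0, 0], [0, 0, -1, 0, 0, 0], [0, 0, -1, 0, 0, 0], [0, 0, -1.5, 0, 0, 0], [0, 0, -1.5, 0, 0, 0], [0, 0, -2, 0, 0, 0], [0, 0, -2, 0, 0, 0], [0, 0, -2, 0, 0, 0], [0, 0, -2, 0, 0, 0], [0, 0, -1.5, 0, 0, 0]]]}}

```text
time_s: 9.65
ee_pos: [599.4, -151.5, 293.1]
eef_rot: [[-0.369, 0.93, 0.002], [0.93, 0.369, -0.001], [-0.001, 0.002, -1.0]]
force: [0.2, -0.3, -4.1]
finger_gap: 12.0
grasp_force: 30.0
```

Call:
{"fn": "move_arm", "kwargs": {"steps": [[[0, 0, 0, 0, 0, 7.2], [0, 0, 0, 0, 0, 7.2], [0, 0, 0, 0, 0, 7.2], [2, -0.4, 0, 0, 0, 0], [3, -0.6, 0, 0, 0, 0], [3, -0.6, 0, 0, 0, 0], [3, -0.6, 0, 0, 0, 0], [3, -0.6, 0, 0, 0, 0], [3, -0.6, 0, 0, 0, 0], [3, -0.6, 0, 0, 0, 0]]]}}

```text
time_s: 10.65
ee_pos: [558.3, 50.6, 291.5]
eef_rot: [[-0.003, 1.0, 0.001], [1.0, 0.003, 0.0], [0.0, 0.001, -1.0]]
force: [0.9, -0.3, -3.3]
finger_gap: 12.1
grasp_force: 30.0
```

Call:
{"fn": "move_arm", "kwargs": {"steps": [[[3, -0.6, 0, 0, 0, 0], [3, -0.6, 0, 0, 0, 0], [3, -0.6, 0, 0, 0, 0], [3, -0.6, 0, 0, 0, 0], [3, -0.5, 0, 0, 0, 0], [2, -0.4, 0, 0, 0, 0], [0.9, -0.3, 0, 0, 0, 0], [0, 0, 0, -7.5, 0, 0], [0, 0, 0, -7.5, 0, 0], [0, 0, 0, 0, 0, 0]]]}}

```text
time_s: 11.65
ee_pos: [519.0, 227.2, 289.9]
eef_rot: [[-0.003, 0.967, 0.256], [1.0, 0.003, -0.0], [-0.001, 0.256, -0.967]]
force: [-0.5, -0.8, -3.9]
finger_gap: 11.9
grasp_force: 30.0
```

```bash
python3 - <<'E'
from h import *
import cv2
s=manip.sense();print(s["ee_pos"],s["finger_gap"])
w=camera("wrist");b=camera("scene")[190:290,290:390]
cv2.imwrite("pics/w1.png",np.hstack([cv2.resize(w[:,140:500],None,fx=1,fy=1),cv2.resize(b,(400,400),interpolation=cv2.INTER_CUBIC)])[:,:,::-1])
E
```

```text
[518.98251483 227.22032069 289.85091392] 11.890138886198214
```

View pics/w1.png

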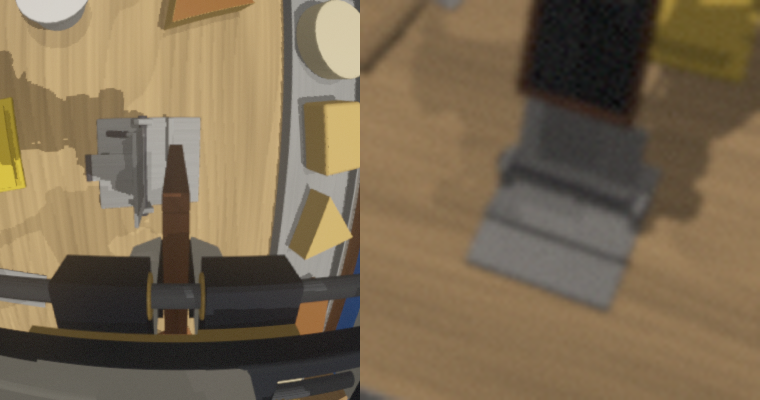

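The stand is open below the slate. In the wrist crop (columns offset by 140) the base spans u≈98–200 with the lip at u≈167, and the slate hangs parallel to it. I'll check the stand's x from this view.

```bash
python3 - <<'E'
from h import *
for n,u,v,z in(("rear L",98,118,10),("front L",200,117,10),("rear R",101,207,10),("front low",199,195,10),("lip top",167,118,22),("backrest topL",136,118,118),("backrest topR",137,228,118)):print(n,fish(u+140,v,z))
E
```

```text
rear L [487.2 293.6]
front L [634.3 291.3]
rear R [484.5 165. ]
front low [634.9 171.6]
lip top [581.8 290.7]
backrest topL [525.6 296.1]
backrest topR [522.9 172.5]
```

Call:
{"fn": "move_arm", "kwargs": {"steps": [[[0.1, 1.3, 0.35, 0, 0, 0], [0, -0.51, 1.93, 0, 0, 0], [0, -0.51, 1.93, 0, 0, 0], [0, -0.51, 1.93, 0, 0, 0], [0, -0.51, 1.93, 0, 0, 0], [0, -0.51, 1.93, 0, 0, 0], [0, -0.51, 1.93, 0, 0, 0], [0, -0.26, 0.97, 0, 0, 0], [0, 0, 0, 0, 0, 0], [0, 0, 0, 0, 0, 0]]]}}

```text
time_s: 12.75
ee_pos: [538.2, 228.5, 161.7]
eef_rot: [[-0.0, 0.966, 0.259], [1.0, -0.0, 0.0], [0.0, 0.259, -0.966]]
force: [-0.4, 0.1, -3.8]
finger_gap: 11.9
grasp_force: 30.0
```

Call:
{"fn": "move_arm", "kwargs": {"steps": [[[0, -0.5, -0.1, 0, 0, 0], [0, -0.13, 0.48, 0, 0, 0], [0, -0.13, 0.48, 0, 0, 0], [0, -0.13, 0.48, 0, 0, 0], [0, -0.13, 0.48, 0, 0, 0], [0, -0.08, 0.3, 0, 0, 0], [0, 0, 0, 0, 0, 0], [0, 0, 0, 0, 0, 0]]]}}

```text
time_s: 13.55
ee_pos: [531.9, 228.5, 137.5]
eef_rot: [[-0.001, 0.966, 0.259], [1.0, 0.001, 0.0], [0.0, 0.259, -0.966]]
force: [0.8, 0.1, -3.8]
finger_gap: 11.6
grasp_force: 30.0
```

Call:
{"fn": "move_arm", "kwargs": {"steps": [[[0, -0.05, 0.2, 0, 0, 0], [0, -0.03, 0.1, 0, 0, 0], [0, -0.03, 0.1, 0, 0, 0], [0, 0, 0, 0, 0, 0], [0, 0, 0, 0, 0, 0]]]}}

```text
time_s: 14.05
ee_pos: [531.8, 228.5, 133.4]
eef_rot: [[-0.001, 0.966, 0.259], [1.0, 0.001, 0.0], [0.0, 0.259, -0.966]]
force: [-0.2, 0.2, -4.1]
finger_gap: 12.0
grasp_force: 30.0
```

Call:
{"fn": "move_arm", "kwargs": {"steps": [[[0, -0.03, 0.1, 0, 0, 0], [0, -0.03, 0.1, 0, 0, 0], [0, 0, 0, 0, 0, 0], [0, 0, 0, 0, 0, 0]]]}}

```text
time_s: 14.45
ee_pos: [532.1, 228.7, 132.7]
eef_rot: [[-0.001, 0.965, 0.261], [1.0, 0.001, 0.001], [0.0, 0.261, -0.965]]
force: [-3.1, -1.4, 7.3]
finger_gap: 12.0
grasp_force: 30.0
```

It touched the base plate. I'll release partly, let it settle, then withdraw along the tool axis.

Call:
{"fn": "move_arm", "kwargs": {"steps": [[[0, 0, 0, 0, 0, 0], [0, 0, 0, 0, 0, 0], [0, 0, 0, 0, 0, 0], [0, 0, 0, 0, 0, 0], [0, 0, 0, 0, 0, 0], [0, 0, 0, 0, 0, 0], [0, 0, 0, 0, 0, 0]]], "jaw": 0.45}}

```text
time_s: 15.15
ee_pos: [531.8, 228.5, 131.3]
eef_rot: [[-0.001, 0.966, 0.259], [1.0, 0.001, 0.0], [0.0, 0.259, -0.966]]
force: [0.5, -0.1, -1.1]
finger_gap: 41.4
grasp_force: 0.0
```

Call:
{"fn": "move_arm", "kwargs": {"steps": [[[0, 0, -0.5, 0, 0, 0], [0, 0, -1, 0, 0, 0], [0, 0, -2, 0, 0, 0], [0, 0, -3, 0, 0, 0], [0, 0, -4, 0, 0, 0], [0, 0, -4, 0, 0, 0], [0, 0, -2, 0, 0, 0], [0, 0, 0, 0, 0, 0], [0, 0, 0, 0, 0, 0]]]}}

```text
time_s: 16.05
ee_pos: [488.8, 228.5, 291.0]
eef_rot: [[-0.001, 0.966, 0.26], [1.0, 0.001, 0.001], [0.0, 0.26, -0.966]]
force: [-0.4, -0.0, -0.0]
finger_gap: 41.3
grasp_force: 0.0
```

```bash
python3 - <<'E'
from h import *
import cv2
w=camera("wrist");b=camera("scene")[180:280,290:390]
cv2.imwrite("pics/w2.png",np.hstack([w[:,140:500],cv2.resize(b,(400,400),interpolation=cv2.INTER_CUBIC)])[:,:,::-1])
E
```

```text
(no output)
```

View pics/w2.png

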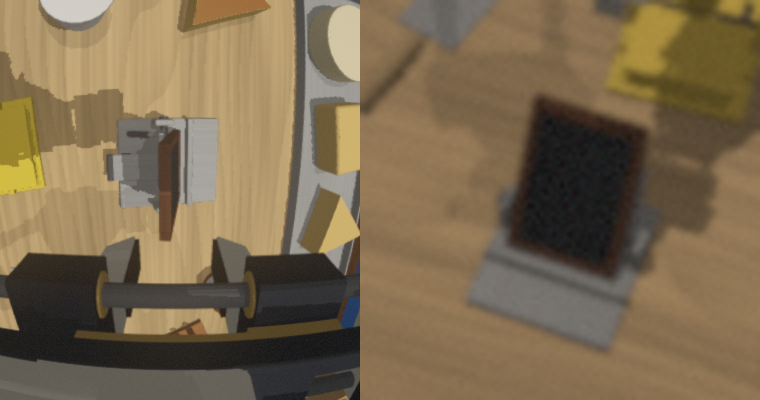

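Both views show the slate standing in the trough behind the lip, square and centred, leaning on the open backrest. The gripper is clear.

```bash
python3 - <<'E'
from h import *
print(fish(303,238,164),fish(318,128,164)) 
print(manip.sign_off())
E
```

```text
[508.5 180.1] [523.9 288.8]
the job is handed in; nothing more can be done
None
```

I opened the steel stand and set the tall slate in its trough, leaning back on the backrest. I handed the job in at about 16 s, but sign-off returned no verdict; the final pictures show the slate square and centred and the gripper clear.

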